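Set the filling funnel over the blue bowl and clamp it

TASK

On the herb dispensary counter, push the funnel's swinging arm round with a fingertip until the funnel's spout is centred over the blue bowl. Then tighten the clamp wheel on top of the column by pushing its spokes clockwise (seen from above) until it reaches its stop. Leave the bowls and everything else on the counter where they stand: nothing is to be shifted, tipped or picked up.

Things in the scene. Friction and masses are not known exactly. Their poses are not given: they have to be found in the camera images.
- stand: fixed filling stand: a dark round foot (150 mm across, 18 mm high) with an upright steel column 32 mm across. Origin on the column's axis at counter level; its x axis points to the middle of the funnel arm's swing. The column carries the white funnel arm and, above it, the clamp wheel, both turning about the column's vertical axis.
- outlet (a point): lower mouth of the steel funnel at the end of the white arm: a spout 30 mm across, 90 mm above the counter, 215 mm from the column's axis; the line from the column's axis to it is the arm's direction. Above it the funnel widens to a rim 84 mm across, 165 mm above the counter, 173 mm from the axis at its nearest.
- funnel_arm (a joint): angle of the white funnel arm from the stand's x axis, rad, growing counter-clockwise seen from above; stops at -1.5 and 1.5. The arm is a straight level bar 16 mm wide with upright sides, underside 108 mm and top 136 mm above the counter; push it 110 to 150 mm from the axis. It stays where it is left; about 2 N moves it.
- clamp_wheel (a joint): turn of the clamp wheel, rad, growing clockwise seen from above: 0 loose, 2.2 at the tight stop; starts between 0 and 0.5. It stays where it is left; about 2 N at a spoke turns it. Its black hub is 36 mm across, its top 187 mm above the counter. The spokes' undersides pass 30 mm above the arm's top.
- spoke_knob (a point): centre of the red ball knob (18 mm across) at the end of one spoke of the clamp wheel, 84 mm from the column's axis, 172 mm above the counter. The wheel has three such level spokes, 120 degrees apart: round steel bars 12 mm thick, centre 172 mm above the counter, free to be pushed 35 to 80 mm from the axis.
- blue_bowl: small blue bowl, loose, 96 mm across and 50 mm high; origin at the centre of its underside. One of three bowls of one size standing round the far side of the stand, about 215 mm from the column's axis, in any order.
- white_bowl: white bowl of the same size, loose, to be left alone; origin at the centre of its underside
- steel_bowl: steel bowl of the same size, loose, to be left alone; origin at the centre of its underside
- amber_jar: amber glass jar, 68 mm across, 110 mm high, loose bystander; origin under its centre
- white_jar: white jar with a wooden cap, 60 mm across, 90 mm high, loose bystander; origin under its centre
- mortar: marble mortar, 100 mm across, 70 mm high, loose bystander; origin under its centre
- scoop: wooden-handled spoon lying flat, 170 mm long, loose bystander; its x axis runs along it, handle to -x
- packet_box: cardboard box 70 x 110 x 35 mm, loose bystander; origin under its centre
Not all that is in view belongs to the job. Of the things that look like the blue_bowl, take the one that is nearest to the robot's base at the start.

How it is judged:
By the outcome, as a careful person would: the job done as asked, in the order asked, and still so for the second after the job is handed in, with the robot touching nothing.
It also fails if it takes over 64 s, if anything falls off the work surface, if the arm or the gripper's body presses on something with over 40 N, if the wrist force passes 120 N, or if a joint passes its speed limit or range.

ROBOT

A 6-joint arm with a two-finger parallel gripper is mounted at the origin on the work surface. World frame = base frame: x ahead of the robot, y to its left, z up, the work surface at z = 0. Lengths are in m, angles in rad, forces in N, time in s.
With the tool pointing down it reaches from about 0.225 to 0.725 m from the base axis. Payload 3.1 kg.
Tool frame: the origin (TCP) lies at the very end of the fingers, on their centre line; the grasp point (between the pads) lies robot.grip_depth behind it (robot.grip_depth is the distance from the TCP to the grasp point, in m); z points along the fingers, y is the direction in which the jaws open and shut (so a half turn about z gives the same grasp; the last joint's range is limited). The gripper opens to 85 mm and grips with 20 to 120 N. Pads are 22 mm wide; open, the fingers measure 114 mm over their backs; the gripper's body (76 mm by 85 mm) begins 54 mm behind the grasp point. The pads swing forward as they close: fully open they stand 13 mm farther back than shut.
Start: joints at [1.104, 0.048, 0.099, 1.622, 0, 1.443], TCP at [0.174, 0.495, 0.199] pointing down, gripper open.
Joint ranges: [-2.91, 2.91], [-0.99, 1.94], [-1.21, 1.42], [-2.12, 2.29], [-1.49, 1.47], [-3.14, 3.14]. Speed limits (rad/s): [2.79, 2.79, 3.14, 3.14, 3.14, 3.14].

INTERFACE

Orientations are given as a unit quaternion [w, x, y, z].
In Python, from rig import robot, viewer gives the robot as it stands.
- The arm moves only by the tool drive_tool, never from a script. Its argument "increments" is a list of rows, each an object of numbers: "dx", "dy", "dz": the shift along the tool's x, y, z in m; "rx", "ry", "rz": the turn, a rotation vector about the tool's x, y, z in degrees; "grip": the closure, from 0 (fully open) to 1 (shut). In form: [{"dx": .., "dy": .., "dz": .., "rx": .., "ry": .., "rz": .., "grip": ..}, ...]. A call has 1 to 5 rows; each row is the pose to reach, as a shift and turn from the pose commanded when the call began, along the tool's axes at that moment; what a row does not reach only later rows make up. A row lasts 1/10 s, in which the tool goes at most 50 mm and 8.59 degrees, less where a joint would pass 70% of its speed; a pose out of reach is approached as far as the arm can. A call with a gripper value outside its range is refused whole. The fingers move at their own pace and stop on an object; "grip_force" is the grip in N (left out, the last holds). Time passes only in rows, so rows that repeat a pose let the fingers close. It gives the time, the measured TCP pose, the force and the opening at its end, in the units of the state.
- robot.sense(): the state, without advancing time (a new reading comes with each control period).
- viewer.snapshot(name): name is "side" or "top" or "wrist"; returns a dict with "color" (384x512x3 uint8, red, green, blue), "range_z" (384x512 float32, m along the optical axis (not along the pixel's ray), 0 where there is no reading), "intrinsics" (3x3 intrinsics, pixels), "R" (3x3) and "t" (3): a world point X has camera coordinates R X + t. Camera axes: x right, y down, z forward; pixel columns grow to the right and rows downward; lengths in m; the calibration is good to about 2 mm. The wrist camera is an equidistant fisheye: a pixel r from the principal point sees the ray r / f radians off the axis. A picture is of the moment at which its call begins.
- robot.hand_in(): hands the job in, once; it reports no verdict.
The state is a dict: "time": time; "q": joint angles; "joint_vel": joint speeds; "joint_efforts": joint torques, N m; "position": TCP position; "eef_rot": TCP orientation; "force": force on the tool from outside, world axes, zero at the start; "moment": the same for the moment, N m; "width": finger opening in m.
Only numpy, scipy, OpenCV 4.12 (cv2) and the standard library are available. Lean on these libraries where they do the work, as an engineer would, in place of code of your own. Each camera call takes 0.05 s, during which the arm holds its last target. There are 200 camera calls.

## Working session

There is one attempt and no reset: what is moved stays moved. The work goes in short steps, Python scripts to look and compute and a tool call to move; the robot and the scene stay as the last step left them, time stands still between calls to the robot, and variables do not carry over. Pictures are saved under pics/ and viewed, on a budget of 10 in all, crops included, one or two more only if the job needs it, and the job is handed in when it is done.

Besides the shell and the picture viewer there is one more tool, called after "Emit:" as name([rows], argument=value, ...), one row to a line, values as JSON. drive_tool: Moves the arm, as the interface text tells. Its arguments: {"type":"object","properties":{"increments":{"type":"array","items":{"type":"object","properties":{"dx":{"type":"number"},"dy":{"type":"number"},"dz":{"type":"number"},"rx":{"type":"number"},"ry":{"type":"number"},"rz":{"type":"number"},"grip":{"type":"number"}}}},"grip_force":{"type":"number"}},"required":["increments"]}

```bash
ls; mkdir -p pics
python3 - <<'E'
from rig import robot, viewer
import cv2, numpy as np, pickle
d={n:viewer.snapshot(n) for n in ("top","side")}
pickle.dump(d,open("s0.pkl","wb"))
im=np.hstack([d[n]["color"] for n in d])[:,:,::-1]
for n in d: cv2.imwrite(f"pics/{n}0.png",d[n]["color"][:,:,::-1]); print(n,d[n]["intrinsics"].tolist(),d[n]["R"].tolist(),d[n]["t"])
print(robot.sense(),robot.grip_depth)
E
```

```text
pics
top [[441.274256559923, 0.0, 254.9592850080138], [0.0, 441.274256559923, 195.05334668838555], [0.0, 0.0, 1.0]] [[-0.0001270745608218668, -0.9999960894869033, 0.0027937184821053163], [-0.9881336836501527, -0.0003035385160339302, -0.1535959996235241], [0.15359624698551824, -0.0027800854790003956, -0.9881297809684177]] [0.00162446 0.52867088 1.48164962]
side [[359.2741295076893, 0.0, 260.7138708056101], [0.0, 359.2741295076893, 189.16096980390313], [0.0, 0.0, 1.0]] [[0.7411977550214713, -0.6712155194791048, 0.009778259636911984], [-0.45801582061931323, -0.5163113119073554, -0.7236325982561335], [0.4907620564118098, 0.5318762596759713, -0.6901161122445632]] [-0.3773757   0.33661583  0.90196712]
{'time': 0.1, 'q': array([ 1.10419768e+00,  4.86783846e-02,  9.77374853e-02,  1.62196912e+00,
       -1.29570173e-05,  1.44299360e+00]), 'joint_vel': array([ 1.97565210e-04, -5.37652853e-04,  4.63787721e-03, -8.12294272e-04,
       -1.09768451e-03,  1.24385774e-05]), 'joint_efforts': array([ 1.97861023e-03, -3.39854300e+01,  3.20934319e+01,  1.59744598e-02,
       -1.45068698e-04, -7.21610974e-06]), 'position': array([0.17422463, 0.49459947, 0.19802484]), 'eef_rot': array([-3.03298027e-04,  1.68588856e-01,  9.85685894e-01, -1.01241332e-03]), 'force': array([-0.19214274,  0.10153141,  0.70762558]), 'moment': array([ 0.033583  , -0.05092853,  0.00511448]), 'width': 0.08580723326683193} 0.0187
```

View pics/top0.png

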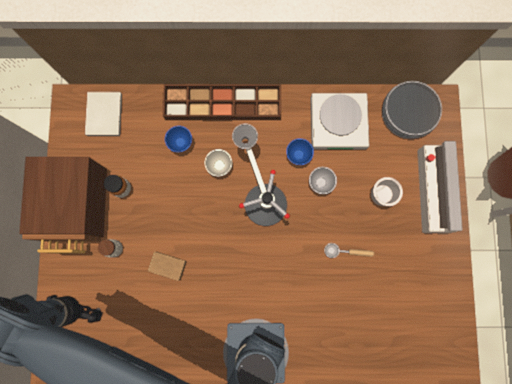

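View pics/side0.png

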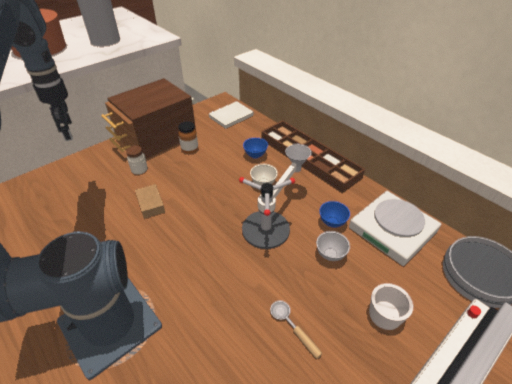

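The top view shows the column at about px (266,203) and the funnel at (245,136). The bowls are blue (300,152), a second blue (179,139), white (219,163) and steel (323,180). The red knobs are near (273,172), (241,206) and (288,216). Next I'll turn these into positions.

```bash
cat > h.py <<'E'
import numpy as np, cv2
def onplane(s,px,z):
    px=np.atleast_2d(px).astype(float); K,R,t=s["intrinsics"],s["R"],s["t"]
    r=np.c_[px,np.ones(len(px))]@np.linalg.inv(K).T@R; c=-R.T@t
    return c+r*((z-c[2])/r[:,2])[:,None]
def cloud(s):
    h,w=s["range_z"].shape; v,u=np.mgrid[:h,:w]; K=s["intrinsics"]; Z=s["range_z"]
    P=np.stack([(u-K[0,2])/K[0,0]*Z,(v-K[1,2])/K[1,1]*Z,Z],-1)
    return (P-s["t"])@s["R"]
def mask(s,kind):
    h=cv2.cvtColor(s["color"],cv2.COLOR_RGB2HSV).astype(int)
    H,S,V=h[...,0],h[...,1],h[...,2]
    return {"blue":(H>105)&(H<125)&(S>130),"red":((H<6)|(H>174))&(S>170)&(V>110)}[kind].astype(np.uint8)
def blobs(s,kind,amin):
    n,l,st,c=cv2.connectedComponentsWithStats(mask(s,kind))
    return [(c[i],st[i,4],l==i) for i in range(1,n) if st[i,4]>=amin]
def circ(xy):
    A=np.c_[2*xy,np.ones(len(xy))]; k=np.linalg.lstsq(A,(xy**2).sum(1),rcond=None)[0]
    return k[:2],np.sqrt(k[2]+k[:2]@k[:2])
E
cat > m0.py <<'E'
import pickle; from h import *
d=pickle.load(open("s0.pkl","rb"))
for n in d:
    s=d[n]; P=cloud(s); print(n)
    for c,a,m in blobs(s,"blue",80):
        cnt=max(cv2.findContours(m.astype(np.uint8),cv2.RETR_EXTERNAL,cv2.CHAIN_APPROX_NONE)[0],key=len)[:,0]
        e=cv2.fitEllipse(cnt)[0]
        print(" blue",c.round(1),a,onplane(s,e,.04)[0].round(3),"topmost pts mean",P[m&(P[...,2]>.042)].mean(0).round(4))
    for c,a,m in blobs(s,"red",6):
        p=onplane(s,c,.172)[0]
        if .2<p[0]<.6 and abs(p[1])<.2: print(" knob",c.round(1),a,p.round(4))
s=d["top"];P=cloud(s)
m=(P[...,2]>.157)&(P[...,2]<.175)&(P[...,0]>.48)&(P[...,0]<.65)&(abs(P[...,1])<.15)
print("funnel rim fit",circ(P[m][:,:2]),m.sum(),P[m].mean(0))
m=(P[...,2]>.180)&(P[...,2]<.195)&(P[...,0]>.28)&(P[...,0]<.5)&(abs(P[...,1])<.12)
print("hub",P[m].mean(0),m.sum())
m=(P[...,2]>.011)&(P[...,2]<.024)&(P[...,0]>.25)&(P[...,0]<.5)&(abs(P[...,1])<.12)
print("foot",P[m].mean(0),m.sum())
for nm,x,y in (("white",0,0),):
    pass
for u,v,nm in ((219,163,"white"),(323,180,"steel"),(300,152,"blue"),(179,139,"blue2")):
    q=onplane(s,(u,v),.05)[0]; m=(np.hypot(P[...,0]-q[0],P[...,1]-q[1])<.065)&(P[...,2]>.042)&(P[...,2]<.06)
    print(nm,q.round(3),circ(P[m][:,:2]),m.sum())
E
python3 m0.py
```

```text
top
 blue [178.  138.6] 501 [0.73  0.273 0.04 ] topmost pts mean [0.7323 0.2593 0.0868]
 blue [299.6 151.4] 516 [ 0.684 -0.155  0.04 ] topmost pts mean [ 0.6859 -0.1633  0.0829]
 knob [272.9 171.4] 14 [ 0.5842 -0.055   0.172 ]
 knob [240.8 205.1] 19 [0.4763 0.0465 0.172 ]
 knob [287.1 215.7] 17 [ 0.443  -0.0983  0.172 ]
side
 blue [255.1 146.7] 338 [0.723 0.268 0.04 ] topmost pts mean [0.7175 0.2568 0.0569]
 blue [334.  213.5] 560 [ 0.679 -0.154  0.04 ] topmost pts mean [ 0.6707 -0.1611  0.0591]
 knob [240.5 178.8] 16 [0.4728 0.0496 0.172 ]
 knob [292.6 180. ] 16 [ 0.5823 -0.0543  0.172 ]
 knob [267. 212.] 21 [ 0.4412 -0.0972  0.172 ]
funnel rim fit (array([5.35433623e-01, 3.13341265e-04]), np.float64(0.05265141242395157)) 39 [ 0.51985522 -0.02573277  0.17252381]
hub [ 0.48122963 -0.0318677   0.1847984 ] 109
foot [ 0.46334877 -0.02875266  0.01638909] 548
white [0.64  0.126 0.05 ] (array([0.63976714, 0.13169272]), np.float64(0.044537895931063554)) 142
steel [ 0.58  -0.233  0.05 ] (array([ 0.57826274, -0.22907405]), np.float64(0.04434429911678418)) 144
blue [ 0.679 -0.155  0.05 ] (array([ 0.68050268, -0.15289985]), np.float64(0.04503144514573317)) 142
blue2 [0.726 0.267 0.05 ] (array([0.72536528, 0.27252791]), np.float64(0.0446271051846947)) 142
```

Emit:
drive_tool([
  {"dx": -0.042,"dy": -0.02,"rz": -7,"grip": 1},
  {"dx": -0.084,"dy": -0.04,"rz": -14,"grip": 1},
  {"dx": -0.126,"dy": -0.061,"rz": -19.5,"grip": 1},
  {"dx": -0.168,"dy": -0.081,"rz": -19.5,"grip": 1},
  {"dx": -0.21,"dy": -0.101,"rz": -19.5,"grip": 1},
])

```text
invalid input
```

```bash
cat > m1.py <<'E'
import pickle; from h import *
d=pickle.load(open("s0.pkl","rb"))
c=d["top"]["color"][110:240,190:350,::-1]; cv2.imwrite("pics/crop0.png",cv2.resize(c,None,fx=5,fy=4.6,interpolation=cv2.INTER_CUBIC)[:598])
E
python3 m1.py
```

```text
(no output)
```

View pics/crop0.png

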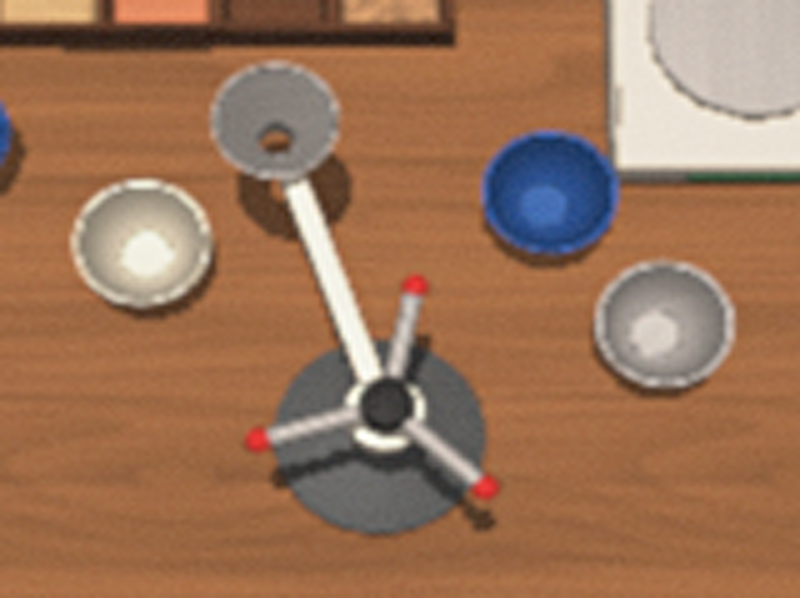

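The crop shows the funnel rim centre at full-image px (245,136), the hub at (267,198) and the blue bowl at (300,152), with the arm bar clear. The move was refused as invalid input, so I'll retry with all fields filled in.

Emit:
drive_tool([
  {"dx": -0.042,"dy": -0.02,"dz": 0,"rx": 0,"ry": 0,"rz": -7,"grip": 1},
  {"dx": -0.084,"dy": -0.04,"dz": 0,"rx": 0,"ry": 0,"rz": -14,"grip": 1},
  {"dx": -0.126,"dy": -0.061,"dz": 0,"rx": 0,"ry": 0,"rz": -19.5,"grip": 1},
  {"dx": -0.168,"dy": -0.081,"dz": 0,"rx": 0,"ry": 0,"rz": -19.5,"grip": 1},
  {"dx": -0.21,"dy": -0.101,"dz": 0,"rx": 0,"ry": 0,"rz": -19.5,"grip": 1},
], grip_force=30)

```text
time: 0.6
position: [0.3397, 0.3285, 0.1986]
eef_rot: [-0.0, -0.001, 1.0, -0.0]
force: [0.5, 0.1, 0.8]
width: 0.0123
```

```bash
cat > m2.py <<'E'
import pickle; from h import *
s=pickle.load(open("s0.pkl","rb"))["top"]
k=np.array([onplane(s,p,.172)[0][:2] for p in ((272.9,171.4),(240.8,205.1),(287.1,215.7))])
ax,r=circ(k); print("axis from knobs",ax,r, "hub",onplane(s,(267.2,197.8),.187))
f=onplane(s,(245.2,136.3),.165)[0][:2]; b=onplane(s,(300,151.7),.05)[0][:2]
for n,p in (("funnel",f),("bowl",b)):
    v=p-ax; print(n,p,np.hypot(*v),np.arctan2(v[1],v[0]))
for p in k: print("knob ang",np.arctan2(*(p-ax)[::-1]))
E
python3 m2.py; python3 -c "
from rig import robot; s=robot.sense(); print(s['time'],s['position'],s['eef_rot'],s['width'])"
```

```text
axis from knobs [ 0.50096944 -0.03551037] 0.08559972870754247 hub [[ 0.49731236 -0.03601259  0.187     ]]
funnel [0.70154233 0.03353998] 0.2121259969559976 0.33155715232995703
bowl [ 0.68012631 -0.1552182 ] 0.21546959725410372 -0.5890448856502726
knob ang -0.2291411332884576
knob ang 1.8623535767783035
knob ang -2.3152424363419914
0.6 [0.33970438 0.32853957 0.1986082 ] [-2.32714126e-04 -1.04136658e-03  9.99999417e-01 -1.68128586e-04] 0.012349123707392875
```

Emit:
drive_tool([
  {"dx": -0.033,"dy": -0.032,"dz": 0,"rx": 0,"ry": 0,"rz": 0,"grip": 1},
  {"dx": -0.066,"dy": -0.064,"dz": 0,"rx": 0,"ry": 0,"rz": 0,"grip": 1},
  {"dx": -0.1,"dy": -0.096,"dz": 0,"rx": 0,"ry": 0,"rz": 0,"grip": 1},
  {"dx": -0.133,"dy": -0.128,"dz": 0,"rx": 0,"ry": 0,"rz": 0,"grip": 1},
  {"dx": -0.166,"dy": -0.16,"dz": 0,"rx": 0,"ry": 0,"rz": 0,"grip": 1},
], grip_force=30)

```text
time: 1.1
position: [0.5061, 0.1687, 0.1985]
eef_rot: [-0.0, -0.001, 1.0, 0.0]
force: [0.6, -0.1, -0.9]
width: 0.0
```

Emit:
drive_tool([
  {"dx": -0.033,"dy": -0.033,"dz": 0,"rx": 0,"ry": 0,"rz": 0,"grip": 1},
  {"dx": -0.066,"dy": -0.066,"dz": 0,"rx": 0,"ry": 0,"rz": 0,"grip": 1},
  {"dx": -0.098,"dy": -0.092,"dz": 0,"rx": 0,"ry": 0,"rz": 0,"grip": 1},
  {"dx": -0.098,"dy": -0.092,"dz": 0.03,"rx": 0,"ry": 0,"rz": 0,"grip": 1},
  {"dx": -0.098,"dy": -0.092,"dz": 0.03,"rx": 0,"ry": 0,"rz": 0,"grip": 1},
], grip_force=30)

```text
time: 1.6
position: [0.6006, 0.0772, 0.1627]
eef_rot: [-0.006, 0.0, 1.0, -0.0]
force: [-0.9, -0.5, -1.5]
width: -0.0002
```

Run:
```python
from rig import robot, viewer
import cv2, numpy as np, pickle
d={n:viewer.snapshot(n) for n in ("wrist","side")}
pickle.dump(d,open("s1.pkl","wb"))
im=np.vstack([d["wrist"]["color"][:,:,::-1],d["side"]["color"][70:280,:,::-1]])
cv2.imwrite("pics/b.png",im)
s=robot.sense(); print(s['position'],s['width'],s['q'])
```

```text
[0.6018251  0.07867708 0.16764062] 0.0002507945848959307 [1.94065074e-02 2.65015037e-01 2.79690914e-01 1.58976099e+00
 2.40779207e-04 1.77137695e-02]
```

View pics/b.png

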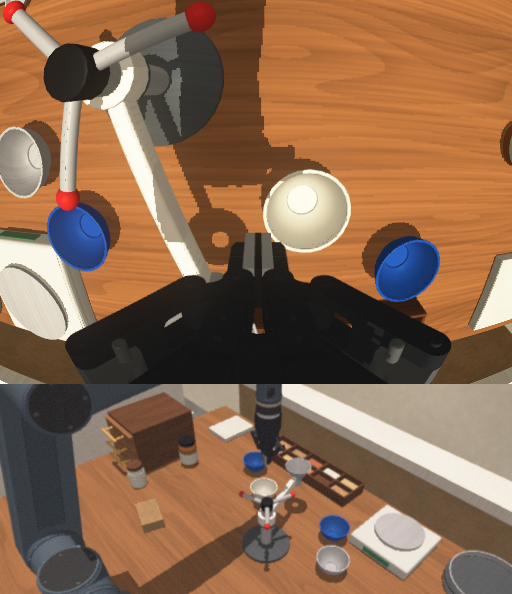

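The wrist view shows the closed fingers beside the arm on its +y side, with wide knuckle linkages along tool y. I'll turn the tool with the arm so the linkages stay tangential and miss the funnel rim and the knobs.

```bash
cat > plan.py <<'E'
import numpy as np
from scipy.spatial.transform import Rotation as Ro
A=np.array([.4995,-.0357])
def rows(start,yaw0,wps):
    """start xyz and tool-y yaw-90deg (rad) commanded; wps [(x,y,z,yaw)] -> tool rows"""
    c,s=np.cos(yaw0),np.sin(yaw0); X=np.array([-c,-s,0]);Y=np.array([-s,c,0])
    for x,y,z,w in wps:
        d=np.array([x,y,z])-start; print([round(float(v),3) for v in (d@X,d@Y,-d[2])],round(float(-np.degrees(w-yaw0)),1))
def arm(th,perp,z=.118,r=.13):
    p=A+r*np.array([np.cos(th),np.sin(th)])+perp*np.array([-np.sin(th),np.cos(th)]); return (*p,z,th)
def yaw():
    from rig import robot
    s=robot.sense(); q=s["eef_rot"]; R=Ro.from_quat([q[1],q[2],q[3],q[0]]).as_matrix()
    return s["position"],np.arctan2(-R[1,0],-R[0,0]),s
E
python3 - <<'E'
from plan import *
p,w,s=yaw(); print(p,w)
st=np.array([.6027,.0777,.168])
rows(st,0,[arm(.33,.065,.14),arm(.33,.055,.118),arm(.33,.055),arm(.33,.04),arm(.33,.025)])
E
```

```text
[0.6018251  0.07867708 0.16764062] 0.0016925752702549477
[0.001, -0.01, 0.028] -18.9
[-0.002, -0.019, 0.05] -18.9
[-0.002, -0.019, 0.05] -18.9
[-0.007, -0.033, 0.05] -18.9
[-0.012, -0.048, 0.05] -18.9
```

Emit:
drive_tool([
  {"dx": 0.001,"dy": -0.008,"dz": 0.02,"rx": 0,"ry": 0,"rz": -8,"grip": 1},
  {"dx": -0.001,"dy": -0.015,"dz": 0.04,"rx": 0,"ry": 0,"rz": -16,"grip": 1},
  {"dx": -0.002,"dy": -0.019,"dz": 0.05,"rx": 0,"ry": 0,"rz": -19,"grip": 1},
  {"dx": -0.007,"dy": -0.033,"dz": 0.05,"rx": 0,"ry": 0,"rz": -19,"grip": 1},
  {"dx": -0.011,"dy": -0.043,"dz": 0.05,"rx": 0,"ry": 0,"rz": -19,"grip": 1},
], grip_force=30)

```text
time: 2.2
position: [0.6152, 0.0352, 0.1211]
eef_rot: [0.001, -0.166, 0.986, -0.001]
force: [0.3, -0.5, 0.6]
width: -0.0001
```

Run:
```python
from plan import *
p,w,s=yaw(); print(p,w,s['force'])
st=np.array([.6137,.0347,.118])
rows(st,.3316,[arm(t,.0225) for t in (.28,.22,.16,.09,.02)])
print()
a=arm(.02,.0225); rows(a[:3],.02,[arm(t,.0225) for t in (-.05,-.12,-.19,-.26,-.33)])
print()
a=arm(-.33,.0225); rows(a[:3],-.33,[arm(t,.0225) for t in (-.38,-.43,-.47,-.5,-.52)])
```

```text
[0.61523299 0.03515124 0.12113378] 0.33306118052749933 [ 0.34089931 -0.46920142  0.57877678]
[-0.0, -0.014, -0.0] 3.0
[-0.001, -0.022, -0.0] 6.4
[-0.001, -0.029, -0.0] 9.8
[-0.001, -0.039, -0.0] 13.8
[0.0, -0.048, -0.0] 17.9

[-0.001, -0.009, -0.0] 4.0
[-0.002, -0.018, -0.0] 8.0
[-0.002, -0.028, -0.0] 12.0
[-0.001, -0.037, -0.0] 16.0
[0.0, -0.046, -0.0] 20.1

[-0.001, -0.007, -0.0] 2.9
[-0.002, -0.013, -0.0] 5.7
[-0.002, -0.018, -0.0] 8.0
[-0.002, -0.022, -0.0] 9.7
[-0.002, -0.025, -0.0] 10.9
```

Emit:
drive_tool([
  {"dx": 0,"dy": -0.014,"dz": 0,"rx": 0,"ry": 0,"rz": 3,"grip": 1},
  {"dx": -0.001,"dy": -0.022,"dz": 0,"rx": 0,"ry": 0,"rz": 6.5,"grip": 1},
  {"dx": -0.001,"dy": -0.029,"dz": 0,"rx": 0,"ry": 0,"rz": 10,"grip": 1},
  {"dx": -0.001,"dy": -0.039,"dz": 0,"rx": 0,"ry": 0,"rz": 14,"grip": 1},
  {"dx": 0,"dy": -0.048,"dz": 0,"rx": 0,"ry": 0,"rz": 18,"grip": 1},
], grip_force=30)

```text
time: 2.7
position: [0.6317, -0.0109, 0.1216]
eef_rot: [0.002, -0.008, 1.0, -0.0]
force: [-0.2, -0.3, 0.4]
width: 0.0001
```

Emit:
drive_tool([
  {"dx": -0.001,"dy": -0.009,"dz": 0,"rx": 0,"ry": 0,"rz": 4,"grip": 1},
  {"dx": -0.002,"dy": -0.018,"dz": 0,"rx": 0,"ry": 0,"rz": 8,"grip": 1},
  {"dx": -0.002,"dy": -0.028,"dz": 0,"rx": 0,"ry": 0,"rz": 12,"grip": 1},
  {"dx": -0.001,"dy": -0.037,"dz": 0,"rx": 0,"ry": 0,"rz": 16,"grip": 1},
  {"dx": 0,"dy": -0.046,"dz": 0,"rx": 0,"ry": 0,"rz": 20,"grip": 1},
], grip_force=30)

```text
time: 3.2
position: [0.6323, -0.057, 0.1216]
eef_rot: [0.002, 0.166, 0.986, -0.0]
force: [0.3, -0.0, -0.2]
width: -0.0004
```

Run:
```python
from plan import *
from rig import viewer
import pickle,cv2
p,w,s=yaw(); print(p,w,s['force'],s['time'])
v=p[:2]-A; print("r",np.hypot(*v),"arm ang if perp .0225",np.arctan2(v[1],v[0])-np.arcsin(.0225/np.hypot(*v)))
d={n:viewer.snapshot(n) for n in ("top","side","wrist")}; pickle.dump(d,open("s2.pkl","wb"))
c=d["top"]["color"][110:240,190:350,::-1]
cv2.imwrite("pics/c.png",np.hstack([cv2.resize(c,(420,341),interpolation=cv2.INTER_CUBIC),cv2.resize(d["wrist"]["color"][:,:,::-1],(380,341))]))
```

```text
[ 0.63233575 -0.05697607  0.12161456] -0.3340896885742838 [ 0.25272812 -0.02716705 -0.16837461] 3.2
r 0.13452883776410515 arm ang if perp .0225 -0.3268594412860431
```

View pics/c.png

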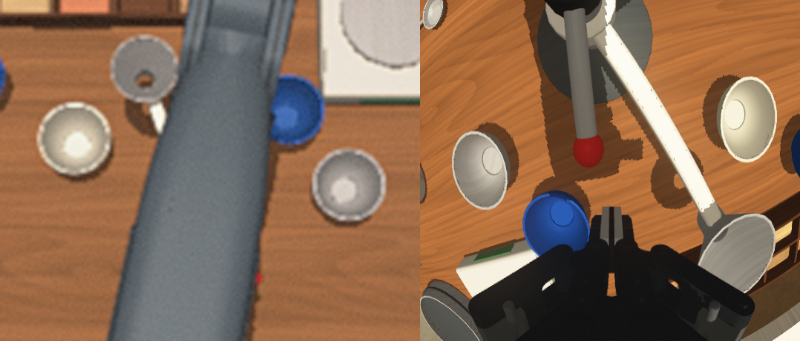

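The arm has not moved: the funnel is still at full-image px ≈(245,136), and the finger is now on the arm's −y side. The finger must have passed over the bar, so I'll check the true fingertip height.

```bash
cat >> h.py <<'E'
def fish(s):
    """world points of every wrist pixel (equidistant, range_z along the axis)"""
    h,w=s["range_z"].shape; v,u=np.mgrid[:h,:w]; K=s["intrinsics"]; Z=s["range_z"]
    a,b=(u-K[0,2])/K[0,0],(v-K[1,2])/K[1,1]; th=np.hypot(a,b)+1e-9; k=np.tan(th)/th
    return (np.stack([a*k*Z,b*k*Z,Z],-1)-s["t"])@s["R"]
E
python3 - <<'E'
import pickle; from h import *
for f in ("s1.pkl","s2.pkl"):
    s=pickle.load(open(f,"rb"))["wrist"]; P=fish(s)
    print(f,"cam",(-s["R"].T@s["t"]).round(3), s["intrinsics"][0].round(1))
    for v in range(228,262,4): print(v,[P[v,u].round(3).tolist() for u in (252,262)],s["range_z"][v,256].round(3))
P=fish(s)
print("arm bar", [P[v,u].round(3).tolist() for u,v in ((265,80),(315,160),(370,215))], "white bowl rim",P[180,475])
s=pickle.load(open("s2.pkl","rb"))["side"]; cv2.imwrite("pics/d.png",cv2.resize(s["color"][60:260,160:400,::-1],None,fx=3,fy=3,interpolation=cv2.INTER_CUBIC))
E
```

```text
s1.pkl cam [0.522 0.078 0.338] [297.3   0.  257.7]
228 [[0.681, 0.071, 0.0], [0.681, 0.083, 0.0]] 0.371
232 [[0.687, 0.071, -0.0], [0.687, 0.083, -0.001]] 0.373
236 [[0.591, 0.075, 0.202], [0.59, 0.08, 0.202]] 0.15
240 [[0.59, 0.075, 0.207], [0.59, 0.08, 0.207]] 0.146
244 [[0.591, 0.075, 0.209], [0.591, 0.08, 0.21]] 0.141
248 [[0.591, 0.075, 0.214], [0.591, 0.08, 0.214]] 0.138
252 [[0.591, 0.075, 0.218], [0.591, 0.08, 0.219]] 0.134
256 [[0.591, 0.075, 0.221], [0.591, 0.08, 0.221]] 0.132
260 [[0.591, 0.075, 0.225], [0.591, 0.08, 0.225]] 0.128
s2.pkl cam [ 0.556 -0.03   0.295] [297.3   0.  257.7]
228 [[0.69, -0.083, -0.0], [0.694, -0.073, -0.001]] 0.327
232 [[0.695, -0.085, -0.001], [0.698, -0.075, -0.0]] 0.329
236 [[0.621, -0.056, 0.161], [0.622, -0.051, 0.162]] 0.15
240 [[0.621, -0.056, 0.165], [0.623, -0.051, 0.164]] 0.146
244 [[0.621, -0.056, 0.169], [0.623, -0.052, 0.169]] 0.142
248 [[0.621, -0.056, 0.173], [0.623, -0.052, 0.172]] 0.139
252 [[0.621, -0.056, 0.177], [0.622, -0.051, 0.177]] 0.135
256 [[0.621, -0.056, 0.181], [0.622, -0.051, 0.181]] 0.129
260 [[0.621, -0.056, 0.184], [0.623, -0.052, 0.184]] 0.128
arm bar [[0.55, -0.024, 0.134], [0.639, 0.003, -0.001], [0.645, 0.012, 0.136]] white bowl rim [ 0.72873221  0.20292409 -0.00130995]
```

View pics/d.png

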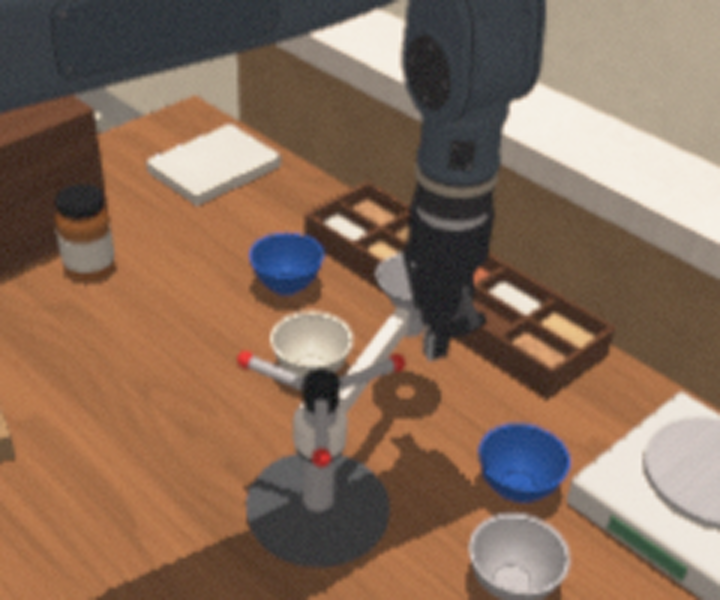

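Run:
```python
import pickle; from h import *
d=pickle.load(open("s2.pkl","rb")); s=d["side"]
for z in (.12,.14,.16): print(z,onplane(s,(305.5,177),z)[0].round(3))
w=d["wrist"]; P=fish(w)
for v in range(250,384,12): print(v,[(u,P[v,u].round(3).tolist()) for u in (80,150,200,230,300,360,420)])
```

```text
0.12 [ 0.667 -0.034  0.12 ]
0.14 [ 0.649 -0.048  0.14 ]
0.16 [ 0.631 -0.062  0.16 ]
250 [(80, [0.653, -0.313, -0.001]), (150, [0.666, -0.19, 0.033]), (200, [0.696, -0.149, 0.004]), (230, [0.709, -0.117, -0.001]), (300, [0.735, -0.041, -0.001]), (360, [0.763, 0.028, -0.001]), (420, [0.662, 0.03, 0.165])]
262 [(80, [0.669, -0.325, -0.001]), (150, [0.676, -0.193, 0.04]), (200, [0.706, -0.152, 0.012]), (230, [0.622, -0.067, 0.178]), (300, [0.751, -0.045, -0.001]), (360, [0.779, 0.025, 0.0]), (420, [0.708, 0.05, 0.121])]
274 [(80, [0.686, -0.336, 0.0]), (150, [0.687, -0.197, 0.046]), (200, [0.715, -0.154, 0.023]), (230, [0.618, -0.064, 0.196]), (300, [0.769, -0.05, -0.002]), (360, [0.798, 0.022, -0.001]), (420, [0.716, 0.047, 0.126])]
286 [(80, [0.698, -0.338, 0.012]), (150, [0.706, -0.21, 0.039]), (200, [0.613, -0.073, 0.206]), (230, [0.617, -0.063, 0.205]), (300, [0.632, -0.038, 0.198]), (360, [0.811, 0.018, 0.006]), (420, [0.722, 0.044, 0.132])]
298 [(80, [0.703, -0.325, 0.037]), (150, [0.608, -0.09, 0.214]), (200, [0.617, -0.075, 0.208]), (230, [0.618, -0.063, 0.211]), (300, [0.621, -
[... 894 characters left out ...]
.023, 0.226]), (420, [0.637, -0.006, 0.241])]
358 [(80, [0.604, -0.103, 0.247]), (150, [0.625, -0.095, 0.229]), (200, [0.61, -0.065, 0.246]), (230, [0.613, -0.058, 0.244]), (300, [0.618, -0.041, 0.245]), (360, [0.651, -0.024, 0.227]), (420, [0.64, -0.007, 0.244])]
370 [(80, [0.609, -0.108, 0.247]), (150, [0.612, -0.082, 0.246]), (200, [0.609, -0.064, 0.25]), (230, [0.611, -0.057, 0.25]), (300, [0.617, -0.041, 0.25]), (360, [0.631, -0.026, 0.246]), (420, [0.646, -0.007, 0.245])]
382 [(80, [0.867, -0.464, 0.047]), (150, [0.613, -0.082, 0.25]), (200, [0.609, -0.063, 0.254]), (230, [0.615, -0.058, 0.251]), (300, [0.617, -0.041, 0.254]), (360, [0.631, -0.027, 0.25]), (420, [0.644, -0.009, 0.25])]
```

Both views agree: the real fingertip is at z≈0.160 while 0.1216 is reported, so the true tip sits about 38 mm above the reported TCP. I'll back out along the same safe path, descend beside the arm and check the height before pushing.

Run:
```python
from plan import *
p,w,s=yaw()
wp=[arm(t,q,p[2],.133) for t,q in ((-.19,.0225),(-.05,.0225),(.09,.03),(.23,.045),(.33,.058))]
rows(p,w,wp)
```

```text
[0.004, 0.018, -0.0] -8.0
[0.011, 0.035, -0.0] -16.1
[0.023, 0.059, -0.0] -24.1
[0.044, 0.086, -0.0] -32.1
[0.063, 0.104, -0.0] -37.8
```

Emit:
drive_tool([
  {"dx": 0.004,"dy": 0.018,"dz": 0,"rx": 0,"ry": 0,"rz": -8,"grip": 1},
  {"dx": 0.011,"dy": 0.035,"dz": 0,"rx": 0,"ry": 0,"rz": -16,"grip": 1},
  {"dx": 0.023,"dy": 0.059,"dz": 0,"rx": 0,"ry": 0,"rz": -24,"grip": 1},
  {"dx": 0.044,"dy": 0.086,"dz": 0,"rx": 0,"ry": 0,"rz": -32,"grip": 1},
  {"dx": 0.063,"dy": 0.104,"dz": 0,"rx": 0,"ry": 0,"rz": -38,"grip": 1},
], grip_force=30)

```text
time: 3.85
position: [0.6054, 0.0652, 0.1201]
eef_rot: [0.001, -0.169, 0.986, 0.0]
force: [-0.1, -0.5, -0.1]
width: 0.0001
```

Emit:
drive_tool([
  {"dx": 0,"dy": 0,"dz": 0,"rx": 0,"ry": 0,"rz": 0,"grip": 1},
  {"dx": 0,"dy": 0,"dz": 0.02,"rx": 0,"ry": 0,"rz": 0,"grip": 1},
  {"dx": 0,"dy": 0,"dz": 0.04,"rx": 0,"ry": 0,"rz": 0,"grip": 1},
  {"dx": 0,"dy": 0,"dz": 0.04,"rx": 0,"ry": 0,"rz": 0,"grip": 1},
], grip_force=30)

```text
time: 4.25
position: [0.6032, 0.0628, 0.0764]
eef_rot: [-0.003, -0.166, 0.986, 0.0]
force: [0.1, 0.4, -0.9]
width: 0.0001
```

```bash
cat >> h.py <<'E'
def tipz(w):
    P=fish(w); m=(w["range_z"]<.2)&(w["range_z"]>0); v=np.where(m[:,257])[0]; v=v[v>150].min(); return v,P[v:v+3,252:263].reshape(-1,3).mean(0)
E
python3 - <<'E'
from plan import *; from h import *
from rig import viewer
import pickle
for f in ("s1.pkl","s2.pkl"): print(tipz(pickle.load(open(f,"rb"))["wrist"]))
w_=viewer.snapshot("wrist"); print(tipz(w_))
p,w,s=yaw(); print(p,w,s['force'],s['time'])
v=p[:2]-A; e=np.array([np.cos(.3316),np.sin(.3316)]); print("r",v@e,"perp",v@[-e[1],e[0]])
rows(p,w,[arm(t,q,p[2],.133) for t,q in ((.33,.045),(.33,.033),(.31,.0225),(.25,.0225),(.19,.0225))])
E
```

```text
(np.int64(233), array([0.59042241, 0.07748501, 0.20000767]))
(np.int64(233), array([ 0.62192611, -0.05371408,  0.15849973]))
(np.int64(233), array([0.59357491, 0.05947779, 0.1134894 ]))
[0.60411517 0.06270107 0.07794977] 0.3328334168965192 [-0.30296691 -0.27577142  0.90458704] 4.3
r 0.1309511000891337 perp 0.05898231602837921
[-0.002, -0.014, -0.0] 0.2
[-0.002, -0.026, -0.0] 0.2
[-0.002, -0.039, -0.0] 1.3
[-0.003, -0.047, -0.0] 4.7
[-0.004, -0.055, -0.0] 8.2
```

Emit:
drive_tool([
  {"dx": -0.002,"dy": -0.014,"dz": -0.004,"rx": 0,"ry": 0,"rz": 0,"grip": 1},
  {"dx": -0.002,"dy": -0.026,"dz": -0.004,"rx": 0,"ry": 0,"rz": 0,"grip": 1},
  {"dx": -0.002,"dy": -0.039,"dz": -0.004,"rx": 0,"ry": 0,"rz": 1.5,"grip": 1},
  {"dx": -0.003,"dy": -0.047,"dz": -0.004,"rx": 0,"ry": 0,"rz": 4.5,"grip": 1},
  {"dx": -0.004,"dy": -0.055,"dz": -0.004,"rx": 0,"ry": 0,"rz": 8,"grip": 1},
], grip_force=30)

```text
time: 4.8
position: [0.6278, 0.0113, 0.0844]
eef_rot: [0.001, -0.094, 0.996, 0.001]
force: [-1.4, 2.4, 1.7]
width: -0.0001
```

Run:
```python
from plan import *; from h import *
from rig import viewer
import pickle
w_=viewer.snapshot("wrist"); print(tipz(w_)); d={"wrist":w_,"top":viewer.snapshot("top")}; pickle.dump(d,open("s3.pkl","wb"))
P=fish(w_); print("arm ang from top pts:")
m=(P[...,2]>.128)&(P[...,2]<.142)&(np.hypot(P[...,0]-A[0],P[...,1]-A[1])<.17)&(np.hypot(P[...,0]-A[0],P[...,1]-A[1])>.06)&(w_["color"].min(-1)>120)
q=P[m][:,:2]-A; print(m.sum(),np.arctan2(q[:,1],q[:,0]).mean())
p,w,s=yaw(); print(p,w,s['force'],s['time'])
cv2.imwrite("pics/e.png",w_["color"][:,:,::-1])
a=arm(.19,.0225,p[2],.133); print(a)
rows(a[:3],.19,[arm(t,.0225,p[2],.133) for t in (.12,.05,-.02,-.09,-.16)])
```

```text
(np.int64(233), array([0.61529371, 0.00908039, 0.12573808]))
arm ang from top pts:
5126 0.20051945275606198
[0.62806948 0.01008369 0.083899  ] 0.1904360578162095 [-0.40680407  0.30135114 -0.18617277] 4.9
(np.float64(0.6258572381336257), np.float64(0.011513328322013155), np.float64(0.08389899575401391), 0.19)
[-0.001, -0.009, -0.0] 4.0
[-0.002, -0.019, -0.0] 8.0
[-0.002, -0.028, -0.0] 12.0
[-0.001, -0.038, -0.0] 16.0
[0.0, -0.047, -0.0] 20.1
```

Emit:
drive_tool([
  {"dx": -0.001,"dy": -0.009,"dz": 0.002,"rx": 0,"ry": 0,"rz": 4,"grip": 1},
  {"dx": -0.002,"dy": -0.019,"dz": 0.004,"rx": 0,"ry": 0,"rz": 8,"grip": 1},
  {"dx": -0.002,"dy": -0.028,"dz": 0.004,"rx": 0,"ry": 0,"rz": 12,"grip": 1},
  {"dx": -0.001,"dy": -0.038,"dz": 0.004,"rx": 0,"ry": 0,"rz": 16,"grip": 1},
  {"dx": 0,"dy": -0.047,"dz": 0.004,"rx": 0,"ry": 0,"rz": 20,"grip": 1},
], grip_force=30)

```text
time: 5.4
position: [0.6364, -0.0338, 0.0796]
eef_rot: [0.0, 0.079, 0.997, 0.001]
force: [-0.6, 2.9, 0.8]
width: 0.0001
```

Emit:
drive_tool([
  {"dx": -0.001,"dy": -0.009,"dz": 0,"rx": 0,"ry": 0,"rz": 4,"grip": 1},
  {"dx": -0.002,"dy": -0.018,"dz": 0,"rx": 0,"ry": 0,"rz": 8,"grip": 1},
  {"dx": -0.002,"dy": -0.027,"dz": 0,"rx": 0,"ry": 0,"rz": 12,"grip": 1},
  {"dx": -0.001,"dy": -0.036,"dz": 0,"rx": 0,"ry": 0,"rz": 15.5,"grip": 1},
  {"dx": -0.001,"dy": -0.043,"dz": 0,"rx": 0,"ry": 0,"rz": 18.5,"grip": 1},
], grip_force=30)

```text
time: 5.9
position: [0.6304, -0.0766, 0.0796]
eef_rot: [0.0, 0.238, 0.971, 0.001]
force: [-0.0, 2.2, -0.4]
width: -0.0001
```

```bash
cat > chk.py <<'E'
from plan import *; from h import *
from rig import viewer
import pickle,sys
w_=viewer.snapshot("wrist"); print(tipz(w_))
P=fish(w_); rr=np.hypot(P[...,0]-A[0],P[...,1]-A[1])
m=(P[...,2]>.128)&(P[...,2]<.142)&(rr<.17)&(rr>.06)&(w_["color"].min(-1)>120)
q=P[m][:,:2]-A; print("arm ang",m.sum(),np.arctan2(q[:,1],q[:,0]).mean())
m=(w_["color"][...,2].astype(int)-w_["color"][...,0]>50)&(P[...,2]>.044)&(P[...,2]<.055)&(rr<.3)
c,r=circ(P[m][:,:2]); v=c-A; print("bowl",c,r,m.sum(),"r",np.hypot(*v),"ang",np.arctan2(v[1],v[0]))
p,w,s=yaw(); print(p,w,s['force'],s['time'])
v=p[:2]-A; e=np.array([np.cos(w),np.sin(w)]); print("r",v@e,"perp",v@[-e[1],e[0]])
pickle.dump(w_,open(sys.argv[1]+".pkl","wb"))
E
python3 chk.py s4
```

```text
(np.int64(151), array([ 0.57971042, -0.04914112,  0.13710818]))
arm ang 4834 -0.4610548635641185
bowl [ 0.67970587 -0.15236243] 0.04504159907475354 366 r 0.21467249442519315 ang -0.5745341349599928
[ 0.63021106 -0.07806315  0.07950259] -0.48249023005171743 [ 0.5338612  -0.23558341 -0.02534286] 5.95
r 0.1354453128960079 perp 0.023121112867439682
```

Run:
```python
from plan import *
a=arm(-.4825,.0231,.08,.1354)
rows(a[:3],-.4825,[arm(-.4825+t,.0231,.08,.1345) for t in (-.03,-.06,-.085,-.1,-.105)])
```

```text
[0.0, -0.004, -0.0] 1.7
[-0.0, -0.008, -0.0] 3.4
[-0.001, -0.012, -0.0] 4.9
[-0.001, -0.014, -0.0] 5.7
[-0.001, -0.014, -0.0] 6.0
```

Emit:
drive_tool([
  {"dx": 0,"dy": -0.004,"dz": 0,"rx": 0,"ry": 0,"rz": 1.7,"grip": 1},
  {"dx": 0,"dy": -0.008,"dz": 0,"rx": 0,"ry": 0,"rz": 3.4,"grip": 1},
  {"dx": -0.001,"dy": -0.012,"dz": 0,"rx": 0,"ry": 0,"rz": 5,"grip": 1},
  {"dx": -0.001,"dy": -0.014,"dz": 0,"rx": 0,"ry": 0,"rz": 6,"grip": 1},
  {"dx": -0.001,"dy": -0.014,"dz": 0,"rx": 0,"ry": 0,"rz": 6,"grip": 1},
], grip_force=30)

```text
time: 6.45
position: [0.6245, -0.0899, 0.0793]
eef_rot: [0.0, 0.288, 0.958, -0.0]
force: [-0.1, 1.0, 0.5]
width: 0.0001
```

```bash
python3 chk.py s5
python3 - <<'E'
import pickle,cv2
from rig import viewer
w=pickle.load(open("s5.pkl","rb")); sd=viewer.snapshot("side"); pickle.dump(sd,open("s5s.pkl","wb"))
import numpy as np
c=cv2.resize(sd["color"][120:270,200:390,::-1],None,fx=2.9,fy=2.9*384/435,interpolation=cv2.INTER_CUBIC)
c=cv2.resize(c,(400,320)); cv2.imwrite("pics/f.png",np.hstack([cv2.resize(w["color"][:,:,::-1],(400,320)),c]))
E
```

```text
(np.int64(151), array([ 0.57011199, -0.05316164,  0.17694816]))
arm ang 4776 -0.559821808431132
bowl [ 0.67954413 -0.15408443] 0.044671098536176006 141 r 0.21547798133205417 ang -0.5816505697869194
[ 0.62431637 -0.08969234  0.07914257] -0.5833612544540652 [-0.41425749 -0.24213918 -0.01200602] 6.5
r 0.13391445390540033 perp 0.023690031049653552
```

View pics/f.png

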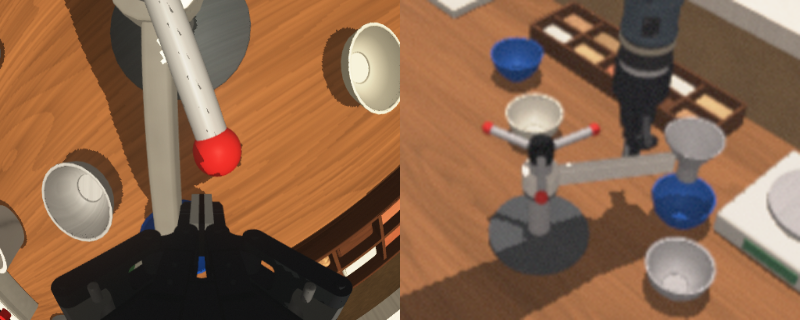

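The side view shows the funnel almost over the blue bowl, about 0.02 rad short. I'll nudge it 2 mm, back off, lift clear and measure again.

Emit:
drive_tool([
  {"dx": 0,"dy": -0.002,"dz": 0,"rx": 0,"ry": 0,"rz": 0.8,"grip": 1},
  {"dx": 0,"dy": -0.002,"dz": 0,"rx": 0,"ry": 0,"rz": 0.8,"grip": 1},
  {"dx": 0,"dy": 0.015,"dz": 0,"rx": 0,"ry": 0,"rz": 0.8,"grip": 1},
  {"dx": 0,"dy": 0.04,"dz": 0,"rx": 0,"ry": 0,"rz": 0.8,"grip": 1},
  {"dx": 0,"dy": 0.04,"dz": -0.03,"rx": 0,"ry": 0,"rz": 0.8,"grip": 1},
], grip_force=30)

```text
time: 7.05
position: [0.6441, -0.052, 0.1032]
eef_rot: [-0.006, 0.293, 0.956, 0.0]
force: [0.6, -0.8, 0.1]
width: 0.0001
```

Emit:
drive_tool([
  {"dx": 0,"dy": 0,"dz": -0.05,"rx": 0,"ry": 0,"rz": -8,"grip": 1},
  {"dx": 0,"dy": 0.02,"dz": -0.1,"rx": 0,"ry": 0,"rz": -16,"grip": 1},
  {"dx": 0,"dy": 0.065,"dz": -0.1,"rx": 0,"ry": 0,"rz": -24,"grip": 1},
  {"dx": 0.02,"dy": 0.11,"dz": -0.1,"rx": 0,"ry": 0,"rz": -32,"grip": 1},
  {"dx": 0.03,"dy": 0.155,"dz": -0.1,"rx": 0,"ry": 0,"rz": -34,"grip": 1},
], grip_force=30)

```text
time: 7.55
position: [0.7091, 0.0918, 0.2097]
eef_rot: [0.0, 0.0, 1.0, 0.0]
force: [1.2, -0.7, 0.1]
width: 0.0001
```

Run:
```python
from plan import *; from rig import viewer; import pickle,cv2
p,w,s=yaw(); print(p,w,s['force'],s['time'])
d={n:viewer.snapshot(n) for n in ("top","side")}; pickle.dump(d,open("s6.pkl","wb"))
a=cv2.resize(d["top"]["color"][120:240,230:350,::-1],(400,400),interpolation=cv2.INTER_CUBIC)
b=cv2.resize(d["side"]["color"][140:260,240:360,::-1],(400,400),interpolation=cv2.INTER_CUBIC)
cv2.imwrite("pics/g.png",np.hstack([a,b]))
```

```text
[0.7091469  0.09176391 0.20974384] -0.0005698965961315005 [ 1.2206865  -0.72044431  0.14346283] 7.55
```

View pics/g.png

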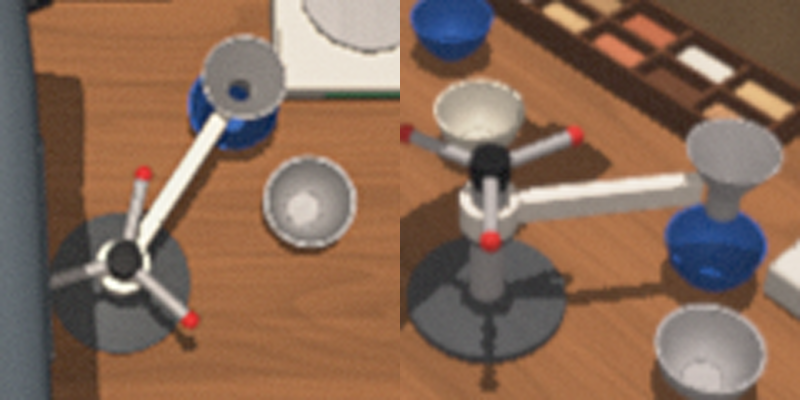

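The top view shows the funnel rim centred near full-image px (303,143), the spout hole at (301.7,147.6) and the blue bowl directly beneath. I'll put numbers on it.

Run:
```python
from plan import *; from h import *; import pickle
d=pickle.load(open("s6.pkl","rb")); s=d["top"]
k=[c for c,a,m in blobs(s,"red",6)]
def rep(n,px,z):
    p=onplane(s,px,z)[0]; v=p[:2]-A; print(n,p.round(4),"r",np.hypot(*v).round(4),"ang",np.arctan2(v[1],v[0]).round(4))
rep("rim eye",(303.2,143.4),.165); rep("hole eye",(301.7,147.6),.09)
h=cv2.cvtColor(s["color"],cv2.COLOR_RGB2HSV)
# arm bar: bright low-sat pixels at ray-plane z=.136 between r .06 and .16
v,u=np.mgrid[120:240,230:350]; px=np.c_[u.ravel(),v.ravel()]; q=onplane(s,px,.136)[:,:2]-A; r=np.hypot(*q.T); a=np.arctan2(q[:,1],q[:,0])
hh=h[120:240,230:350].reshape(-1,3); m=(r>.06)&(r<.16)&(a<-.3)&(a>-.85)&(hh[:,1]<50)&(hh[:,2]>170)
print("bar ang",a[m].mean(),np.median(a[m]),m.sum())
s0=pickle.load(open("s0.pkl","rb"))["top"]; 
for n,S in (("0",s0),("6",s)):
  for c,ar,mm in blobs(S,"blue",80):
    if c[0]>250:
        cnt=max(cv2.findContours(mm.astype(np.uint8),cv2.RETR_EXTERNAL,cv2.CHAIN_APPROX_NONE)[0],key=len)[:,0]
        w=onplane(S,cnt,.05)[:,:2]; print(n,circ(w))
        print("  left edge/bottom edge px",cnt[:,0].min(),cnt[:,1].max(),"right",cnt[:,0].max())
S=d["side"]; s0=pickle.load(open("s0.pkl","rb"))["side"]
for Sx in (s0,S):
  for c,ar,mm in blobs(Sx,"blue",80):
    if c[0]>290: y,x=np.where(mm); print("side blue px",x.min(),x.max(),y.max(),"mid",(x.min()+x.max())/2)
# spout columns just above bowl in side view
row=S["color"][198:206,325:350].mean(0).astype(int); print(row.tolist())
```

```text
rim eye [ 0.678  -0.1536  0.165 ] r 0.2139 ang -0.5836
hole eye [ 0.6841 -0.1569  0.09  ] r 0.2209 ang -0.5809
bar ang -0.5779201801036793 -0.578355175696245 143
0 (array([ 0.68138066, -0.15386238]), np.float64(0.043707346227604256))
  left edge/bottom edge px 287 164 right 312
6 (array([ 0.65357584, -0.16715442]), np.float64(0.01975026730248541))
  left edge/bottom edge px 296 163 right 311
side blue px 320 349 226 mid 334.5
side blue px 320 349 226 mid 334.5
[[106, 108, 127], [100, 104, 125], [95, 103, 128], [90, 101, 130], [86, 97, 127], [90, 91, 115], [93, 85, 97], [93, 89, 95], [96, 93, 97], [99, 96, 97], [101, 97, 97], [102, 98, 97], [102, 98, 98], [101, 97, 97], [99, 96, 96], [96, 93, 97], [97, 91, 101], [122, 99, 100], [142, 104, 90], [158, 110, 87], [168, 113, 82], [174, 115, 77], [174, 115, 74], [176, 116, 75], [176, 116, 75]]
```

The spout angle measures −0.578 to −0.583 rad and the bowl −0.576 rad, so it is centred within about 1.5 mm and the bowl has not moved. Next is the wheel: I'll enter between spokes and push the far spoke clockwise at r≈58 mm, with the true tip at about 0.156.

Emit:
drive_tool([
  {"dx": 0.042,"dy": -0.021,"dz": 0,"rx": 0,"ry": 0,"rz": 0,"grip": 1},
  {"dx": 0.084,"dy": -0.043,"dz": 0,"rx": 0,"ry": 0,"rz": 0,"grip": 1},
  {"dx": 0.126,"dy": -0.064,"dz": 0,"rx": 0,"ry": 0,"rz": 0,"grip": 1},
  {"dx": 0.168,"dy": -0.084,"dz": 0,"rx": 0,"ry": 0,"rz": 0,"grip": 1},
  {"dx": 0.168,"dy": -0.084,"dz": 0,"rx": 0,"ry": 0,"rz": 0,"grip": 1},
], grip_force=30)

```text
time: 8.15
position: [0.5336, 0.0046, 0.2073]
eef_rot: [-0.004, 0.003, 1.0, -0.0]
force: [0.3, 0.5, 0.1]
width: -0.0003
```

Emit:
drive_tool([
  {"dx": 0,"dy": 0,"dz": 0.03,"rx": 0,"ry": 0,"rz": 0,"grip": 1},
  {"dx": 0,"dy": 0,"dz": 0.06,"rx": 0,"ry": 0,"rz": 0,"grip": 1},
  {"dx": 0,"dy": 0,"dz": 0.092,"rx": 0,"ry": 0,"rz": 0,"grip": 1},
  {"dx": 0,"dy": 0,"dz": 0.092,"rx": 0,"ry": 0,"rz": 0,"grip": 1},
], grip_force=30)

```text
time: 8.55
position: [0.5367, 0.0065, 0.1115]
eef_rot: [-0.005, 0.002, 1.0, 0.0]
force: [-0.4, -0.5, -0.3]
width: 0.0
```

```bash
cat > wh.py <<'E'
from plan import *; from h import *; import sys,pickle
from rig import viewer
p,w,s=yaw(); v=p[:2]-A; print(p,w,s['force'],s['time'],"r",np.hypot(*v),"phi",np.arctan2(v[1],v[0]))
if len(sys.argv)>1:
    t=viewer.snapshot("wrist"); P=fish(t); pickle.dump(t,open("sw.pkl","wb"))
    print("tip",tipz(t))
    for c,a,m in blobs(t,"red",15):
        q=P[m].mean(0); q[:2]-=A; print("knob",c.round(),a,q.round(3),"ang",np.arctan2(q[1],q[0]).round(3),"r",np.hypot(q[0],q[1]).round(3))
E
python3 wh.py 1
python3 - <<'E'
from plan import *
def wp(f,r=.058): return (A[0]+r*np.cos(f),A[1]+r*np.sin(f),.117,0)
for F in ((.8,.5,.25,.1,0,-.1),(-.1,-.22,-.34,-.46,-.58,-.7),(-.7,-.82,-.94,-1.06,-1.18,-1.3),(-1.3,-1.4,-1.47,-1.53,-1.59,-1.65)):
    rows(wp(F[0])[:3],0,[wp(f) for f in F[1:]]);print()
E
```

```text
[0.53671956 0.00646518 0.11147099] -0.003751502010049437 [-0.42614816 -0.45127237 -0.32276748] 8.55 r 0.056242310455133615 phi 0.847617130064913
tip (np.int64(154), array([0.48341705, 0.00674717, 0.15852019]))
knob [32. 79.] 752 [-0.058 -0.059  0.176] ang -2.352 r 0.083
knob [355. 140.] 1277 [-0.026  0.08   0.177] ang 1.883 r 0.085
[-0.01, -0.014, -0.0] -0.0
[-0.016, -0.027, -0.0] -0.0
[-0.017, -0.036, -0.0] -0.0
[-0.018, -0.042, -0.0] -0.0
[-0.017, -0.047, -0.0] -0.0

[0.001, -0.007, -0.0] -0.0
[0.003, -0.014, -0.0] -0.0
[0.006, -0.02, -0.0] -0.0
[0.009, -0.026, -0.0] -0.0
[0.013, -0.032, -0.0] -0.0

[0.005, -0.005, -0.0] -0.0
[0.01, -0.009, -0.0] -0.0
[0.016, -0.013, -0.0] -0.0
[0.022, -0.016, -0.0] -0.0
[0.029, -0.019, -0.0] -0.0

[0.006, -0.001, -0.0] -0.0
[0.01, -0.002, -0.0] -0.0
[0.013, -0.002, -0.0] -0.0
[0.017, -0.002, -0.0] -0.0
[0.02, -0.002, -0.0] -0.0
```

Emit:
drive_tool([
  {"dx": -0.013,"dy": -0.014,"dz": -0.003,"rx": 0,"ry": 0,"rz": 0,"grip": 1},
  {"dx": -0.019,"dy": -0.027,"dz": -0.003,"rx": 0,"ry": 0,"rz": 0,"grip": 1},
  {"dx": -0.02,"dy": -0.036,"dz": -0.003,"rx": 0,"ry": 0,"rz": 0,"grip": 1},
  {"dx": -0.021,"dy": -0.042,"dz": -0.003,"rx": 0,"ry": 0,"rz": 0,"grip": 1},
  {"dx": -0.02,"dy": -0.047,"dz": -0.003,"rx": 0,"ry": 0,"rz": 0,"grip": 1},
], grip_force=30)

```text
time: 9.1
position: [0.5613, -0.0414, 0.1212]
eef_rot: [0.001, 0.002, 1.0, 0.001]
force: [0.8, 2.0, 3.0]
width: -0.0001
```

```bash
python3 wh.py 1
```

```text
[ 0.56129352 -0.0413923   0.12117361] -0.003788836916243038 [0.8490979  1.96337068 2.99963754] 9.1 r 0.06205514477145952 phi -0.0918588196188498
tip (np.int64(151), array([ 0.50236281, -0.04088504,  0.18631598]))
knob [148.   2.] 50 [-0.063 -0.052  0.169] ang -2.449 r 0.082
knob [448. 128.] 723 [-0.009  0.083  0.177] ang 1.674 r 0.084
```

Emit:
drive_tool([
  {"dx": 0.002,"dy": -0.007,"dz": 0.003,"rx": 0,"ry": 0,"rz": 0,"grip": 1},
  {"dx": 0.005,"dy": -0.014,"dz": 0.003,"rx": 0,"ry": 0,"rz": 0,"grip": 1},
  {"dx": 0.009,"dy": -0.02,"dz": 0.003,"rx": 0,"ry": 0,"rz": 0,"grip": 1},
  {"dx": 0.012,"dy": -0.026,"dz": 0.003,"rx": 0,"ry": 0,"rz": 0,"grip": 1},
  {"dx": 0.016,"dy": -0.032,"dz": 0.003,"rx": 0,"ry": 0,"rz": 0,"grip": 1},
], grip_force=30)

```text
time: 9.65
position: [0.5436, -0.0735, 0.1165]
eef_rot: [-0.001, 0.002, 1.0, 0.0]
force: [0.7, 3.1, 0.7]
width: -0.0002
```

Emit:
drive_tool([
  {"dx": 0.005,"dy": -0.005,"dz": 0,"rx": 0,"ry": 0,"rz": 0,"grip": 1},
  {"dx": 0.01,"dy": -0.009,"dz": 0,"rx": 0,"ry": 0,"rz": 0,"grip": 1},
  {"dx": 0.016,"dy": -0.013,"dz": 0,"rx": 0,"ry": 0,"rz": 0,"grip": 1},
  {"dx": 0.022,"dy": -0.016,"dz": 0,"rx": 0,"ry": 0,"rz": 0,"grip": 1},
  {"dx": 0.029,"dy": -0.019,"dz": 0,"rx": 0,"ry": 0,"rz": 0,"grip": 1},
], grip_force=30)

```text
time: 10.15
position: [0.5152, -0.0926, 0.1173]
eef_rot: [0.0, 0.002, 1.0, -0.0]
force: [2.6, 2.4, 0.3]
width: 0.0001
```

```bash
python3 wh.py 1
python3 - <<'E'
from plan import *
p,w,s=yaw()
def wp(f,r=.059): return (A[0]+r*np.cos(f),A[1]+r*np.sin(f),p[2],0)
v=p[:2]-A; f=np.arctan2(v[1],v[0])
rows(p,w,[wp(f-k) for k in (.07,.14,.21,.27,.33)])
E
```

```text
[ 0.51519531 -0.09263498  0.11725714] -0.0037696976622026653 [2.58980364 2.37741916 0.32651219] 10.15 r 0.05905874257069115 phi -1.3018066238211796
tip (np.int64(226), array([ 0.49265468, -0.09224096,  0.17080753]))
knob [469.  90.] 800 [-0.074  0.041  0.176] ang 2.634 r 0.084
knob [197. 238.] 1001 [-0.004 -0.083  0.177] ang -1.621 r 0.083
[0.004, -0.001, -0.0] -0.2
[0.008, -0.001, -0.0] -0.2
[0.012, -0.002, -0.0] -0.2
[0.016, -0.002, -0.0] -0.2
[0.019, -0.001, -0.0] -0.2
```

Emit:
drive_tool([
  {"dx": 0.004,"dy": -0.001,"dz": 0,"rx": 0,"ry": 0,"rz": 0,"grip": 1},
  {"dx": 0.008,"dy": -0.001,"dz": 0,"rx": 0,"ry": 0,"rz": 0,"grip": 1},
  {"dx": 0.012,"dy": -0.001,"dz": 0,"rx": 0,"ry": 0,"rz": 0,"grip": 1},
  {"dx": 0.016,"dy": -0.001,"dz": 0,"rx": 0,"ry": 0,"rz": 0,"grip": 1},
  {"dx": 0.019,"dy": -0.001,"dz": 0,"rx": 0,"ry": 0,"rz": 0,"grip": 1},
], grip_force=30)

```text
time: 10.7
position: [0.4963, -0.0932, 0.1173]
eef_rot: [0.0, 0.002, 1.0, -0.0]
force: [3.1, 1.6, 0.8]
width: 0.0005
```

```bash
python3 wh.py 1
python3 - <<'E'
from plan import *
p,w,s=yaw()
def wp(f,r=.059): return (A[0]+r*np.cos(f),A[1]+r*np.sin(f),p[2],0)
v=p[:2]-A; f=np.arctan2(v[1],v[0])
rows(p,w,[wp(f-k) for k in (.05,.1,.15,.2,.25)])
E
```

```text
[ 0.49630724 -0.09318727  0.11734654] -0.0035641996230293014 [3.07842877 1.56034312 0.76643088] 10.7 r 0.05757586432002408 phi -1.626277832968665
tip (np.int64(221), array([ 0.47749822, -0.09263337,  0.15729559]))
knob [492. 169.] 630 [-0.056  0.063  0.176] ang 2.296 r 0.084
knob [210. 218.] 1121 [-0.033 -0.077  0.177] ang -1.971 r 0.084
[0.003, -0.001, -0.0] -0.2
[0.006, -0.001, -0.0] -0.2
[0.009, -0.0, -0.0] -0.2
[0.012, 0.001, -0.0] -0.2
[0.015, 0.001, -0.0] -0.2
```

Emit:
drive_tool([
  {"dx": 0.003,"dy": -0.001,"dz": 0,"rx": 0,"ry": 0,"rz": 0,"grip": 1},
  {"dx": 0.006,"dy": -0.001,"dz": 0,"rx": 0,"ry": 0,"rz": 0,"grip": 1},
  {"dx": 0.009,"dy": 0,"dz": 0,"rx": 0,"ry": 0,"rz": 0,"grip": 1},
], grip_force=30)

```text
time: 11.05
position: [0.4873, -0.0934, 0.1172]
eef_rot: [0.0, 0.002, 1.0, -0.0]
force: [4.0, 0.1, -0.3]
width: 0.0001
```

```bash
python3 wh.py 1
```

```text
[ 0.48728492 -0.0933623   0.11715642] -0.004000565706233574 [ 4.0261981   0.11397445 -0.25630883] 11.05 r 0.05894191489533453 phi -1.779548450160309
tip (np.int64(216), array([ 0.47837481, -0.09254647,  0.12844015]))
knob [494. 203.] 558 [-0.046  0.07   0.175] ang 2.146 r 0.084
knob [222. 213.] 1199 [-0.044 -0.072  0.178] ang -2.124 r 0.084
```

Emit:
drive_tool([
  {"dx": 0.003,"dy": 0.001,"dz": 0,"rx": 0,"ry": 0,"rz": 0,"grip": 1},
  {"dx": 0.006,"dy": 0.002,"dz": 0,"rx": 0,"ry": 0,"rz": 0,"grip": 1},
  {"dx": 0.009,"dy": 0.003,"dz": 0,"rx": 0,"ry": 0,"rz": 0,"grip": 1},
], grip_force=30)

```text
time: 11.4
position: [0.4783, -0.0901, 0.1172]
eef_rot: [0.0, 0.002, 1.0, -0.0]
force: [2.9, -0.4, 0.1]
width: -0.0002
```

```bash
python3 wh.py 1
```

```text
[ 0.47831643 -0.09009737  0.11717565] -0.003720556163982169 [ 2.93367959 -0.40299189  0.05374894] 11.4 r 0.058376514609084114 phi -1.9421512105300158
tip (np.int64(206), array([ 0.46244607, -0.08920032,  0.12979339]))
knob [235. 205.] 1246 [-0.057 -0.063  0.177] ang -2.303 r 0.085
knob [488. 240.] 490 [-0.032  0.077  0.176] ang 1.969 r 0.083
```

Emit:
drive_tool([
  {"dx": 0.002,"dy": 0.001,"dz": 0,"rx": 0,"ry": 0,"rz": 0,"grip": 1},
  {"dx": 0.004,"dy": 0.002,"dz": 0,"rx": 0,"ry": 0,"rz": 0,"grip": 1},
  {"dx": 0.005,"dy": 0.002,"dz": 0,"rx": 0,"ry": 0,"rz": 0,"grip": 1},
], grip_force=30)

```text
time: 11.75
position: [0.4764, -0.0891, 0.1176]
eef_rot: [0.003, 0.002, 1.0, -0.001]
force: [11.0, -2.9, -3.5]
width: -0.0002
```

```bash
python3 wh.py 1
```

```text
[ 0.47640735 -0.08914165  0.11762307] -0.004081537309586831 [11.01687597 -2.88929155 -3.51938822] 11.75 r 0.05821753078242826 phi -1.9786734781710762
tip (np.int64(202), array([ 0.46590573, -0.08825875,  0.109794  ]))
knob [236. 205.] 1252 [-0.059 -0.061  0.177] ang -2.334 r 0.085
knob [486. 248.] 470 [-0.029  0.078  0.176] ang 1.931 r 0.083
```

Force has jumped to 11 N and the finger moved only 2 of the commanded 5 mm, so this looks like the stop. I'll press slightly more to confirm.

Emit:
drive_tool([
  {"dx": 0.001,"dy": 0.001,"dz": 0,"rx": 0,"ry": 0,"rz": 0,"grip": 1},
  {"dx": 0.002,"dy": 0.001,"dz": 0,"rx": 0,"ry": 0,"rz": 0,"grip": 1},
  {"dx": 0.002,"dy": 0.001,"dz": 0,"rx": 0,"ry": 0,"rz": 0,"grip": 1},
], grip_force=30)

```text
time: 12.1
position: [0.4764, -0.0891, 0.1178]
eef_rot: [0.005, 0.002, 1.0, -0.002]
force: [13.9, -4.4, -5.1]
width: -0.0001
```

```bash
python3 wh.py 1
```

```text
[ 0.47640667 -0.08905718  0.11777568] -0.004557357613647036 [13.86791934 -4.35584135 -5.10447065] 12.1 r 0.05814026649924376 phi -1.9792605037526882
tip (np.int64(205), array([ 0.46561798, -0.08807305,  0.11589594]))
knob [236. 206.] 1251 [-0.059 -0.061  0.177] ang -2.335 r 0.085
knob [486. 248.] 478 [-0.03   0.078  0.176] ang 1.934 r 0.083
```

The stop is confirmed: the wheel is unmoved under 15 N. Backing off, lifting and clearing.

Emit:
drive_tool([
  {"dx": -0.015,"dy": -0.006,"dz": 0,"rx": 0,"ry": 0,"rz": 0,"grip": 1},
  {"dx": -0.03,"dy": -0.012,"dz": 0,"rx": 0,"ry": 0,"rz": 0,"grip": 1},
  {"dx": -0.03,"dy": -0.012,"dz": -0.02,"rx": 0,"ry": 0,"rz": 0,"grip": 1},
  {"dx": -0.03,"dy": -0.012,"dz": -0.06,"rx": 0,"ry": 0,"rz": 0,"grip": 1},
  {"dx": -0.03,"dy": -0.012,"dz": -0.11,"rx": 0,"ry": 0,"rz": 0,"grip": 1},
], grip_force=30)

```text
time: 12.65
position: [0.498, -0.0984, 0.2248]
eef_rot: [-0.005, 0.002, 1.0, 0.001]
force: [1.9, 0.2, 0.2]
width: -0.0001
```

Emit:
drive_tool([
  {"dx": 0.02,"dy": 0.04,"dz": 0,"rx": 0,"ry": 0,"rz": 0,"grip": 1},
  {"dx": 0.04,"dy": 0.085,"dz": 0,"rx": 0,"ry": 0,"rz": 0,"grip": 1},
  {"dx": 0.06,"dy": 0.13,"dz": 0,"rx": 0,"ry": 0,"rz": 0,"grip": 1},
  {"dx": 0.08,"dy": 0.175,"dz": 0,"rx": 0,"ry": 0,"rz": 0,"grip": 1},
  {"dx": 0.1,"dy": 0.22,"dz": 0,"rx": 0,"ry": 0,"rz": 0,"grip": 1},
], grip_force=30)

```text
time: 13.15
position: [0.3996, 0.1221, 0.2265]
eef_rot: [-0.002, 0.002, 1.0, -0.001]
force: [1.0, 1.6, -0.8]
width: -0.0001
```

Emit:
drive_tool([
  {"dx": 0.02,"dy": 0.045,"dz": 0,"rx": 0,"ry": 0,"rz": 0,"grip": 1},
  {"dx": 0.04,"dy": 0.09,"dz": 0,"rx": 0,"ry": 0,"rz": 0,"grip": 1},
  {"dx": 0.06,"dy": 0.13,"dz": 0,"rx": 0,"ry": 0,"rz": 0,"grip": 1},
  {"dx": 0.06,"dy": 0.13,"dz": 0,"rx": 0,"ry": 0,"rz": 0,"grip": 1},
], grip_force=30)

```text
time: 13.55
position: [0.3385, 0.2545, 0.2265]
eef_rot: [-0.002, -0.003, 1.0, -0.0]
force: [0.4, 0.4, 0.2]
width: -0.0002
```

Run:
```python
from plan import *; from h import *; from rig import viewer; import pickle
p,w,s=yaw(); print(p,s['force'],s['time'])
d={n:viewer.snapshot(n) for n in ("top","side")}; pickle.dump(d,open("s7.pkl","wb")); s=d["top"]
for c,a,m in blobs(s,"red",6):
    q=onplane(s,c,.172)[0][:2]-A
    if np.hypot(*q)<.12: print("knob",np.arctan2(q[1],q[0]),np.hypot(*q))
h=cv2.cvtColor(s["color"],cv2.COLOR_RGB2HSV)
v,u=np.mgrid[120:240,230:350]; px=np.c_[u.ravel(),v.ravel()]; q=onplane(s,px,.136)[:,:2]-A; r=np.hypot(*q.T); a=np.arctan2(q[:,1],q[:,0])
hh=h[120:240,230:350].reshape(-1,3); m=(r>.10)&(r<.16)&(a<-.3)&(a>-.85)&(hh[:,1]<50)&(hh[:,2]>170)
print("bar ang",a[m].mean(),np.median(a[m]),m.sum())
o=pickle.load(open("s0.pkl","rb"))
for n in ("top","side"):
    for k in (o,d): print(n,[(c.round(1).tolist(),ar) for c,ar,mm in blobs(k[n],"blue",80)])
df=np.abs(d["top"]["color"].astype(int)-o["top"]["color"]).max(-1).astype(np.uint8)
cv2.imwrite("pics/k.png",np.hstack([d["top"]["color"][90:290,80:420,::-1],cv2.cvtColor(df[90:290,80:420],cv2.COLOR_GRAY2BGR)]))
```

```text
[0.33851906 0.25454513 0.226493  ] [0.42501049 0.41610614 0.15312064] 13.55
knob -0.19811891350603675 0.08652323673021607
knob 1.8744895095484981 0.08564114808628605
knob -2.284637433500763 0.0841085789342306
bar ang -0.5780535133383959 -0.5792350776872511 87
top [([178.0, 138.6], np.int32(501)), ([299.6, 151.4], np.int32(516))]
top [([178.0, 138.7], np.int32(501)), ([303.1, 159.2], np.int32(90))]
side [([255.1, 146.7], np.int32(338)), ([334.0, 213.5], np.int32(560))]
side [([255.2, 146.7], np.int32(336)), ([333.9, 214.2], np.int32(516))]
```

View pics/k.png

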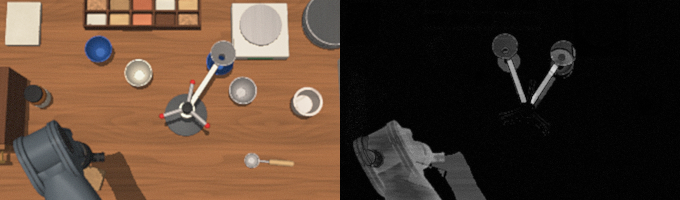

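The diff shows only the arm, its shadow and the robot changed. The bowls and the other objects are where they were. Handing in.

```bash
python3 -c "
from rig import robot
print(robot.hand_in())"
```

```text
the job is handed in; nothing more can be done
None
```

I swung the funnel over the blue bowl nearest the robot, tightened the clamp wheel clockwise to its stop, withdrew clear of everything and handed in at about 13.7 s.

**Funnel:** The last check put the arm at −0.578 rad and the bowl at about −0.576 rad. Rougher readings of the funnel rim and spout hole gave −0.581 to −0.584. Overall the spout is within about 2 mm of the bowl's centre, and tightening the wheel did not move it.

**Wheel:** It turned about 2.07 rad and then stopped dead. Pressing up to about 15 N moved it no further, and it showed no spring-back. That means it started near 0.13 rad, which fits the stated 0 to 0.5 range. The wrist and top cameras disagree on the knob angles by up to 0.05 rad.

**Everything else:** The before-and-after top images differ only at the arm, its shadow and the robot. The packet box was partly hidden by the robot in that last picture.

**Problem along the way:** The reported tool tip was about 38 mm lower than the real fingertip, as seen in two cameras. Because of this, my first pass went over the bar without touching it. I corrected the height and pushed again.

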